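# Free a jammed parts tub and fill it from the tilt tray

### The job

The white parts tub is jammed inside the dark grey one in the leaning rack: take it by its rim, break it loose with a twist and draw it out along its axis. Stand it upright on the bench, centred in the black tape ring under the tray's spout, and let go of it; then lift the tray by its black bar handle until all three orange blocks have slid into the tub, and lower the tray gently back to rest. Leave the crimper, the sorter case and the black roller where they are.

Things in the scene. Friction and masses are not known exactly. Their poses are not given: they have to be found in the camera images.
- tub_mid (a point): White tapered tub, 90 mm tall, 110-180 g: point on its axis half-way up; z to the mouth. Foot radius 42; the top 10 mm is a lip, radius 49 (inside) to 57: a rim grasp is 8 mm thick. Starts 50 mm deep in the grey tub, same axis, top 40 mm clear. Its foot is jammed at four high spots: 15 to 25 N to draw straight, but a turn of 10 to 20 degrees either way frees it. 60 mm of draw clears it.
- outer_tub: Dark grey tub of the same shape and size, fixed in the lime-green leaning rack. Origin at the centre of its underside; z along its axis to the mouth, leaning 40 degrees from vertical towards its -x side, roughly to the robot; y is horizontal. Lip top 90 mm along z. The rack lies below this lip, 122 mm wide along y, on a base plate 150 mm wide.
- spot (a point): Centre of the black tape ring (124 mm outside) on the bench where the tub must stand; z up. The tray's hinge line is parallel to x, 70 mm away in -y. The level tray's spout ends 25 mm short of this centre in -y, its underside 130 mm above the bench, so the tub goes in under it, low, from the open +y side.
- hinge (a point): Middle of the tray's hinge line (along x), 130 mm above the bench, fixed; -y points along the level tray to its handle. The aluminium trough is 82 mm wide and 34 mm deep, from 45 mm (spout, +y) to 200 mm (-y) of the hinge. Two lime uprights at 53 mm either side in x, 150 mm tall, carry it.
- handle (a point): Middle of the tray's black bar handle: round bar 13 mm thick, 84 mm long along x (parallel to the hinge), 242 mm from the hinge line in -y and 18 mm above it when level; 35 mm free between bar and tray end. Moves with the tray.
- tray (a joint): Tilt of the tray, rad: 0 at rest (level), grows as the handle is lifted, stops at 0.85. It swings freely and falls back if let go. Lifting takes about 2 N at the handle; the blocks begin to slide at 0.2 to 0.4 rad, 0.6 to 0.75 rad clears the tray.
- block0_mid (a point): Centre of an orange block, 60 x 28 x 18 mm (x, y, z), 30 g, lying in the tray.
- block1_mid (a point): Centre of a second such orange block in the tray.
- block2_mid (a point): Centre of a third such orange block in the tray.
- crimper: Teal-handled crimping pliers lying on the bench, 210 mm long along x, 80 mm wide, 28 mm high. Bystander.
- case: Dark sorter case with coloured compartments, 140 x 230 x 46 mm. Origin at the centre of its underside. Bystander.
- roller: Black roller standing on end, 60 mm diameter, 77 mm high with its hub. Origin at the centre of its underside. Bystander.
There are look-alikes about, which are no part of the job. Of the things that look like the part that bears outer_tub, the largest one is meant. Leave any blue look-alike of the part that bears block1_mid alone.

How it is judged:
On the way, in this order (a step that is already met when the one before it is completed fails the run):
1. the white tub is twisted by more than 9 degrees while still nested (drawn less than 25 mm) (angle between the x axis of tub_mid and the x axis of outer_tub, either way round above 0.16 rad and z of tub_mid in the frame of outer_tub below 0.11 m), for 0.05 s.
2. the tub stands upright on the bench within 22 mm of the ring's centre, released, the tray still down (horizontal distance between tub_mid and spot below 0.022 m and height (world z) of tub_mid below 0.049 m and angle between tub_mid's own z axis and vertical below 0.1 rad and contact force between the fingers and tub below 0.1 N and value of joint tray below 0.06 rad), for 0.2 s.
3. the tray is up (more than 12 degrees) and all three blocks are in the tub (value of joint tray above 0.21 rad and horizontal distance between each of block0_mid, block1_mid, block2_mid and tub_mid below 0.046 m and height (world z) of each of block0_mid, block1_mid, block2_mid below 0.092 m), for 0.1 s.
At the end, for the whole second after the job is handed in: The tray is back at rest (under 0.03 rad), the tub stands upright on the bench (within 0.1 rad) and within 35 mm of the ring's centre, at rest, with all three blocks inside it (centres below its rim, within 46 mm of its axis) (value of joint tray below 0.03 rad and horizontal distance between tub_mid and spot below 0.035 m and height (world z) of tub_mid below 0.049 m and angle between tub_mid's own z axis and vertical below 0.1 rad and linear speed of tub below 0.02 m/s and horizontal distance between each of block0_mid, block1_mid, block2_mid and tub_mid below 0.046 m and height (world z) of each of block0_mid, block1_mid, block2_mid below 0.092 m); the robot touches nothing.
It fails at once if the tray is dropped: it falls faster than 1.5 rad/s (velocity of joint tray below -1.5 rad/s).
It fails at once if the crimper, the sorter case or the roller is moved by more than 25 mm (distance of any of crimper, case, roller from where it was at the start of the episode above 0.025 m).
It also fails if it takes over 67 s, if anything falls off the work surface, if the arm or the gripper's body presses on something with over 40 N, if the wrist force passes 120 N, or if a joint passes its speed limit or range.

### The arm

A 6-joint arm with a two-finger parallel gripper is mounted at the origin on the work surface. World frame = base frame: x ahead of the robot, y to its left, z up, the work surface at z = 0. Lengths are in m, angles in rad, forces in N, time in s.
With the tool pointing down it reaches from about 0.375 to 0.925 m from the base axis. Payload 5.7 kg.
Tool frame: the origin (TCP) lies midway between the tips of the shut fingers; the grasp point (between the pads) lies 19 mm behind it; z points along the fingers, x is the direction in which the jaws open and shut, and the axes are right-handed (so a half turn about z gives the same grasp; the last joint's range is limited). The gripper opens to 88 mm and grips with 3 to 60 N. Pads are 20 mm wide; open, the fingers measure 115 mm over their backs; the gripper's body (75 mm by 178 mm) begins 61 mm behind the grasp point.
Start: joints at [1.197, 0.359, 1.51, -0, 1.272, -0.115], TCP at [0.154, 0.58, 0.201] pointing down, gripper open.
Joint ranges: [-2.97, 2.97], [-1.01, 2.36], [0.21, 2.38], [-0.96, 4.11], [0.2, 2.71], [-2.98, 2.98]. Speed limits (rad/s): [2.39, 2.39, 3.14, 3.14, 3.14, 3.14].

### API

Orientations are given as a unit quaternion [x, y, z, w].
In Python, from bench import move_ptp, servo_line, goto_joints, move_gripper, sleep, inverse_kinematics, capture, PlanningError, close_job, spot_in, silhouettes, current_clock, current_joint_pos, current_qvel, current_joint_torque, current_position, current_orientation, current_force, current_torque, current_finger_gap gives the robot as it stands. Calls block until the motion is done:
- move_ptp(position, orientation): joint-space move of the TCP to a pose.
- servo_line(position, orientation=None, rate=0.15, contact_N=None): straight line of the TCP; orientation=None keeps the orientation; rate is the mean speed in m/s. With contact_N (N) it stops when the force on the tool has changed by that much, and returns True; else False.
- goto_joints(angles): joint-space move.
- move_gripper(opening): finger opening in m; the grip force is fixed at half the most; returns when the fingers have stopped.
- sleep(seconds).
- inverse_kinematics(position, orientation): joint angles nearest the present ones, or None.
- capture(name): name is "side" or "top"; returns a dict with "image" (384x512x3 uint8, blue, green, red), "range_z" (384x512 float32, m along the optical axis (not along the pixel's ray), 0 where there is no reading), "intrinsics" (3x3 intrinsics, pixels), "R" (3x3) and "t" (3): a world point X has camera coordinates R X + t. Camera axes: x right, y down, z forward; pixel columns grow to the right and rows downward; lengths in m; the calibration is good to about 2 mm. A picture is of the moment at which its call begins.
A pose or a line that the arm cannot do raises PlanningError and nothing moves.
- close_job(): hands the job in, once; it reports no verdict.
Trained networks look in the newest picture that a camera, given by its name, has taken for a name from the list of things; names that differ only in an ending like _2 or _b are one class to them, and where a whole thing is asked for, a point or a joint stands for the part that bears it (a point fixed in the world has none). Each returns a list of dicts, best first, with "conf" (0 to 1); they miss things now and then, are a little off and sometimes report something else, mostly with a low value. They report only what shows in the picture. A call takes as long as a camera call. They do not tell look-alikes from the thing itself.
- spot_in(camera, query): "xy" ([column, row] in pixels, amid what is visible of it).
- silhouettes(camera, query): "region" (384x512 bool, what is visible of it) and "xy" ([column, row] in pixels, amid what is visible of it).
Readings, each from a call of its own:
- current_clock(): time.
- current_joint_pos(): joint angles.
- current_qvel(): joint speeds.
- current_joint_torque(): joint torques, N m.
- current_position(): TCP position.
- current_orientation(): TCP orientation.
- current_force(): force on the tool from outside, world axes, zero at the start.
- current_torque(): the same for the moment, N m.
- current_finger_gap(): finger opening in m.
Only numpy, scipy, OpenCV 4.12 (cv2) and the standard library are available. Lean on these libraries where they do the work, as an engineer would, in place of code of your own. Each camera call takes 0.05 s, during which the arm holds its last target. There are 200 camera calls.

## Working session

There is one attempt and no reset: what is moved stays moved. The work goes in short steps, each a Python script; the robot and the scene stay as the last script left them, time stands still between calls to the robot, and variables do not carry over. Pictures are saved under pics/ and viewed, about 8 in all and at most 12, crops included, and the job is handed in when it is done.

```bash
mkdir -p pics; ls; cat > h.py <<'E'
import numpy as np, cv2
from scipy.spatial.transform import Rotation as Rn
from bench import *
def world(c,u,v,z=None):
    z=c["range_z"][int(round(v)),int(round(u))] if z is None else z
    p=np.linalg.inv(c["intrinsics"])@np.array([u,v,1.0])*z
    return c["R"].T@(p-c["t"])
def cloud(c,mask=None):
    Z=c["range_z"]; m=(Z>0) if mask is None else (mask&(Z>0))
    v,u=np.nonzero(m); P=np.linalg.inv(c["intrinsics"])@np.vstack([u,v,np.ones_like(u)])*Z[m]
    return (c["R"].T@(P-c["t"].reshape(3,1))).T,u,v
def quat(x,z):
    z=np.array(z,float);z/=np.linalg.norm(z);x=np.array(x,float);x-=z*(x@z);x/=np.linalg.norm(x)
    return Rn.from_matrix(np.column_stack([x,np.cross(z,x),z])).as_quat()
E
python3 - <<'E'
from h import *
import pickle
D={}
for n in("side","top"):
    c=capture(n);D[n]=c
    cv2.imwrite(f"pics/{n}0.png",c["image"])
    print(n,"cam at",-c["R"].T@c["t"], c["intrinsics"][0,0])
    for q in["tub_mid","outer_tub","spot","hinge","handle","block0_mid","crimper","case","roller"]:
        for d in spot_in(n,q):
            u,v=d["xy"]; print(n,q,round(d["conf"],2),np.round(d["xy"]),np.round(world(c,u,v),3))
pickle.dump(D,open("d0.pkl","wb"));print(current_clock())
I=np.hstack([D["side"]["image"],D["top"]["image"]])
E
```

```text
pics
side cam at [ 0.45115845 -0.68460481  0.66036303] 350.2265585706574
side tub_mid 0.91 [233. 152.] [0.468 0.208 0.155]
side outer_tub 0.9 [257. 140.] [0.559 0.422 0.075]
side outer_tub 0.9 [164. 159.] [0.247 0.309 0.084]
side outer_tub 0.68 [248. 164.] [0.511 0.212 0.106]
side spot 0.79 [268. 304.] [ 0.512 -0.266  0.08 ]
side hinge 0.63 [270. 299.] [ 0.511 -0.293  0.132]
side hinge 0.26 [314. 187.] [0.699 0.133 0.066]
side handle 0.38 [249. 165.] [0.512 0.215 0.101]
side block0_mid 0.61 [274. 279.] [ 0.521 -0.264  0.152]
side crimper 0.58 [322. 170.] [0.764 0.287 0.023]
side roller 0.75 [314. 192.] [0.699 0.126 0.054]
top cam at [0.3853854  0.03899054 1.12677133] 348.4239461061556
top tub_mid 0.59 [187. 208.] [0.473 0.269 0.063]
top outer_tub 0.75 [128. 178.] [0.574 0.47  0.028]
top outer_tub 0.61 [162. 281.] [0.257 0.33  0.101]
top spot 0.7 [339. 194.] [ 0.499 -0.183  0.134]
top hinge 0.92 [334. 189.] [ 0.511 -0.164  0.151]
top block0_mid 0.55 [366. 185.] [ 0.521 -0.254  0.148]
top block0_mid 0.52 [334. 195.] [ 0.495 -0.166  0.149]
top block0_mid 0.41 [333. 184.] [ 0.525 -0.163  0.154]
top crimper 0.8 [182. 123.] [0.758 0.296 0.017]
top case 0.83 [306. 113.] [ 0.773 -0.109  0.044]
top roller 0.87 [224. 136.] [0.698 0.154 0.063]
1.0
```

View pics/side0.png

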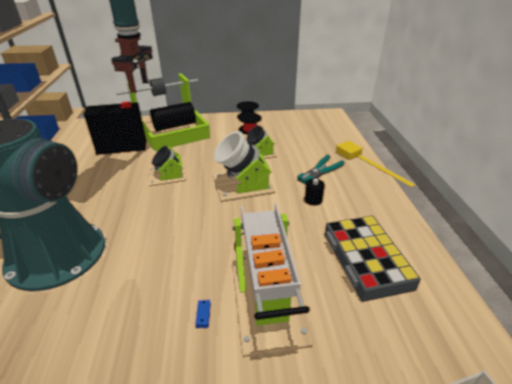

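View pics/top0.png

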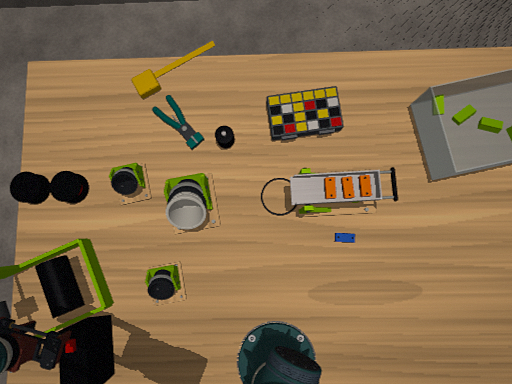

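Side view: the white tub sits at (233,152) in the largest lime rack (248,175). Small racks with dark tubs are at (167,160) and (260,140). The tray has three orange blocks at (270,257), its handle is at (282,312), and a blue decoy block is at (203,313).
Top view: the tub is at (187,205), the ring at (279,196), the handle at (394,184), the blue decoy at (345,238), and the small racks at (127,180) and (162,282). I choose the largest rack, which holds the white tub.

```bash
cat > m.py <<'E'
from h import *
import pickle
from scipy.optimize import least_squares
D=pickle.load(open("d0.pkl","rb"))
prof=np.array([(42,0),(49.5,80),(57,80),(57,90),(49,90),(40,4),(0,4)])/1000.
def dprof(r,h):
    q=np.stack([r,h],1);best=np.full(len(r),9.)
    for a,b in zip(prof[:-1],prof[1:]):
        t=np.clip((q-a)@(b-a)/((b-a)@(b-a)),0,1); best=np.minimum(best,np.linalg.norm(q-a-t[:,None]*(b-a),axis=1))
    return best
def axis(psi,l=np.radians(40)): return np.array([-np.sin(l)*np.cos(psi),-np.sin(l)*np.sin(psi),np.cos(l)])
def col(c): 
    hsv=cv2.cvtColor(c["image"],cv2.COLOR_BGR2HSV).astype(int); return hsv[...,0],hsv[...,1],hsv[...,2]
P={}
for n in D:
    c=D[n];H,S,V=col(c);pts,u,v=cloud(c,(S<50)&(V>100))
    k=np.all(np.abs(pts-[.46,.25,.14])<[.1,.1,.1],axis=1);P[n]=pts[k]
def fit(pts):
    f=lambda p:(lambda q,a:dprof(np.linalg.norm(q-np.outer(q@a,a),axis=1),q@a+.09))(pts-p[:3],axis(p[3],p[4]))*1e3
    out=None
    for psi in(-.6,-.3,0,.3,.6):
        r=least_squares(f,[*(np.median(pts,0)),psi,.7],loss="soft_l1")
        if out is None or r.cost<out.cost: out=r
    return out
for n,pts in[*P.items(),("both",np.vstack(list(P.values())))]:
    r=fit(pts);print(n,len(pts),"lipcentre",np.round(r.x[:3],4),"yaw,lean deg",np.round(np.degrees(r.x[3:]),1),"cost/pt",r.cost/len(pts))
# foot height check; ring; handle; tray
for n in D:
    c=D[n];H,S,V=col(c);pts,u,v=cloud(c)
    Vv=V[v,u];Ss=S[v,u];Hh=H[v,u]
    def box(lo,hi): return np.all((pts>lo)&(pts<hi),axis=1)
    print(n,"table z",np.median(pts[box([.3,-.2,-.05],[.4,.1,.05])][:,2]))
    k=box([.38,-.12,-.03],[.6,.1,.012])&(Vv<60); q=pts[k][:,:2]
    if len(q)>20:
        f=lambda p:(np.linalg.norm(q-p[:2],axis=1)-p[2])*1e3
        r=least_squares(f,[.49,-.02,.06],loss="soft_l1");print(" ring",len(q),r.x)
    k=box([.4,-.45,.12],[.65,-.25,.19])&(Vv<60); q=pts[k]
    if len(q)>10:
        m=np.median(q,0);w=np.linalg.svd(q-q.mean(0))[2][0];s=(q-q.mean(0))@w
        print(" handle",len(q),"mid",q.mean(0)+w*(s.max()+s.min())/2,"dir",w,"len",np.ptp(s),"zmax",np.percentile(q[:,2],95))
    k=box([.4,-.45,.12],[.65,-.05,.2])&(Hh>4)&(Hh<15)&(Ss>150); print(" orange",np.mean(pts[k],0),k.sum(),np.percentile(pts[k][:,1],[3,97]))
    k=box([.4,-.45,.12],[.65,.1,.2])&(Ss<40)&(Vv>80); q=pts[k];print(" tray",len(q),np.percentile(q,[2,50,98],axis=0).round(3).tolist())
    k=box([.4,-.25,.1],[.65,.1,.2])&(Hh>30)&(Hh<50)&(Ss>120);q=pts[k];print(" uprights",len(q))
    for sgn in(1,-1):
        g=q[(q[:,0]-.515)*sgn>0]
        if len(g): print("   ",np.round(np.median(g[g[:,2]>.135],0),4),g[:,2].max())
E
python3 m.py
```

```text
side 896 lipcentre [0.4528 0.2509 0.1513] yaw,lean deg [ 8.2 41.9] cost/pt 0.7926523108045384
top 1071 lipcentre [0.4499 0.2527 0.1501] yaw,lean deg [ 9.2 41.6] cost/pt 0.8695114019622237
both 1967 lipcentre [0.4514 0.2511 0.1507] yaw,lean deg [ 9.2 41.4] cost/pt 1.0088828596333257
side table z 0.0008799733726184275
 handle 334 mid [ 0.52471058 -0.33663572  0.15333383] dir [-0.99892407 -0.04585742 -0.00691333] len 0.09028936350202459 zmax 0.1559202157614471
 orange [ 0.51918836 -0.2137509   0.15084279] 1005 [-0.26967367 -0.15031099]
 tray 2181 [[0.477, -0.317, 0.133], [0.521, -0.199, 0.142], [0.561, -0.053, 0.166]]
 uprights 206
    [ 0.5692 -0.0981  0.15  ] 0.15192453552656995
    [ 0.4626 -0.1037  0.1497] 0.15328796012507281
top table z -0.0012719638637549691
 ring 103 [ 0.51110063 -0.01976088  0.05892966]
 handle 141 mid [ 0.52629731 -0.32526725  0.15092557] dir [-0.96493758 -0.26246807 -0.00244351] len 0.09827494542861878 zmax 0.15421346313413029
 orange [ 0.51786999 -0.20548977  0.14903173] 547 [-0.26364103 -0.14242031]
 tray 1738 [[0.475, -0.306, 0.129], [0.516, -0.133, 0.133], [0.559, -0.05, 0.164]]
 uprights 116
    [ 0.5665 -0.0878  0.148 ] 0.1523239646654525
    [ 0.4596 -0.0923  0.1478] 0.15318590486864983
```

```bash
cat > plan.py <<'E'
from h import *
LIP=np.array([.4514,.2516,.1507]);YAW=np.radians(9);LEAN=np.radians(40)
SPOT=np.array([.511,-.020,0.]);TY=np.radians(2.6)
def rackR():
    y=np.array([-np.sin(YAW),np.cos(YAW),0]);a=np.array([-np.sin(LEAN)*np.cos(YAW),-np.sin(LEAN)*np.sin(YAW),np.cos(LEAN)])
    return np.column_stack([np.cross(y,a),y,a])
def upR(az): return Rn.from_euler("z",az).as_matrix()
T=np.radians(25);DEP=.013
def tool(R,lip,az,lean,sx,back=0.,dr=0.):
    """R: tub frame (z axis), lip: lip-top centre, az: rim azimuth in R, lean: +1/-1 along e_phi, sx: tool-x sign, back: retreat along tool"""
    er=R@[np.cos(az),np.sin(az),0];et=R@[-np.sin(az),np.cos(az),0];a=R[:,2]
    z=-(a*np.cos(T)+lean*et*np.sin(T))
    p=lip+(.053+dr)*er-.005*a+(DEP-back)*z
    return p,quat(sx*er,z)
E
python3 - <<'E'
from plan import *
R=rackR();a=R[:,2]
def sols(p,q): 
    s=inverse_kinematics(p,q); return None if s is None else np.round(s,2)
for name,az0,lean,azf in(("A",-np.pi/2,1,0.),("B",np.pi/2,-1,np.pi)):
  for sx in(1,-1):
    for tw in(25,-25):
      w=np.radians(tw); out=[]
      out+=[sols(*tool(R,LIP,az0,lean,sx,back=.08)),sols(*tool(R,LIP,az0,lean,sx)),sols(*tool(R,LIP,az0+w,lean,sx)),sols(*tool(R,LIP+.1*a,az0+w,lean,sx))]
      for y,zz in((.2,.02),(0,.0)):
        out.append(sols(*tool(upR(TY),SPOT+[0,y,.09+zz],azf,lean,sx)))
      print(name,sx,tw,[None if o is None else o.tolist() for o in out])
h=np.array([0,-.242,.018]);Rt=upR(TY);hin=SPOT+Rt@[0,-.07,.13]
for sx in(1,-1):
  for f in(0,.5,1):
    o=[]
    for th in(0,.35,.72):
      p=hin+Rt@Rn.from_euler("x",-th).as_matrix()@h; n=Rt@[0,np.sin(th*f),np.cos(th*f)]
      o.append(sols(p-n*.019,quat(sx*(Rt@[0,1,0]),-n)))
    print("H",sx,f,[None if q is None else q.tolist() for q in o],p)
E
```

```text
A 1 25 [[0.31, 0.05, 1.94, -0.05, 0.9, 1.75], [0.3, 0.19, 2.0, -0.06, 0.69, 1.75], [0.47, 0.23, 1.93, -0.37, 0.79, 1.75], [0.52, 0.04, 1.93, -0.33, 0.98, 1.72], [0.45, 0.58, 1.52, -0.42, 1.25, 0.59], [0.14, 0.52, 1.73, -0.52, 1.0, 0.4]]
A 1 -25 [[0.31, 0.05, 1.94, -0.05, 0.9, 1.75], [0.3, 0.19, 2.0, -0.06, 0.69, 1.75], [0.13, 0.17, 2.12, 0.34, 0.59, 1.66], [0.13, -0.06, 2.12, 0.26, 0.81, 1.76], [0.45, 0.58, 1.52, -0.42, 1.25, 0.59], [0.14, 0.52, 1.73, -0.52, 1.0, 0.4]]
A -1 25 [[0.31, 0.05, 1.94, -0.05, 0.9, -1.4], [0.3, 0.19, 2.0, -0.06, 0.69, -1.39], [0.47, 0.23, 1.93, -0.37, 0.79, -1.39], [0.52, 0.04, 1.93, -0.33, 0.98, -1.42], [0.45, 0.58, 1.52, -0.42, 1.25, -2.56], [0.14, 0.52, 1.73, -0.52, 1.0, -2.74]]
A -1 -25 [[0.31, 0.05, 1.94, -0.05, 0.9, -1.4], [0.3, 0.19, 2.0, -0.06, 0.69, -1.39], [0.13, 0.17, 2.12, 0.34, 0.59, -1.48], [0.13, -0.06, 2.12, 0.26, 0.81, -1.38], [0.45, 0.58, 1.52, -0.42, 1.25, -2.56], [0.14, 0.52, 1.73, -0.52, 1.0, -2.74]]
B 1 25 [[0.56, 0.12, 1.85, -0.13, 0.93, -1.11], [0.54, 0.25, 1.92, -0.14, 0.74, -1.09], [0.7, 0.3, 1.92, -0.43, 0.81, -1.12], [0.78, 0.13,
[... 1123 characters left out ...]
89]] [ 0.5218902  -0.25982093  0.30310359]
H 1 1 [[-0.67, 0.46, 1.54, -0.0, 1.14, -2.29], [-0.46, 0.3, 1.64, -0.35, 1.06, -1.92], [-0.15, 0.24, 1.72, -0.78, 1.16, -1.44]] [ 0.5218902  -0.25982093  0.30310359]
H -1 0 [[-0.67, 0.46, 1.54, -0.0, 1.14, 0.85], [-0.65, 0.36, 1.48, -0.0, 1.3, 0.88], [-0.58, 0.27, 1.43, -0.0, 1.44, 0.95]] [ 0.5218902  -0.25982093  0.30310359]
H -1 0.5 [[-0.67, 0.46, 1.54, -0.0, 1.14, 0.85], [-0.56, 0.32, 1.56, -0.16, 1.17, 1.02], [-0.37, 0.21, 1.58, -0.35, 1.23, 1.26]] [ 0.5218902  -0.25982093  0.30310359]
H -1 1 [[-0.67, 0.46, 1.54, -0.0, 1.14, 0.85], [-0.46, 0.3, 1.64, -0.35, 1.06, 1.22], [-0.15, 0.24, 1.72, -0.78, 1.16, 1.7]] [ 0.5218902  -0.25982093  0.30310359]
```

```bash
python3 - <<'E'
from plan import *
R=rackR()
move_gripper(.04)
move_ptp(*tool(R,LIP,-np.pi/2,1,1,back=.08))
servo_line(tool(R,LIP,-np.pi/2,1,1,back=.022)[0],rate=.1)
print(current_clock(),current_force())
c=capture("side");d=capture("top")
A=c["image"][95:215,160:310];B=d["image"][150:270,120:270]
cv2.imwrite("pics/pre.png",cv2.resize(np.hstack([A,B]),None,fx=2.6,fy=2.6,interpolation=cv2.INTER_CUBIC))
E
```

```text
4.35 [ 0.15976828 -0.31853015  0.44275923]
```

View pics/pre.png

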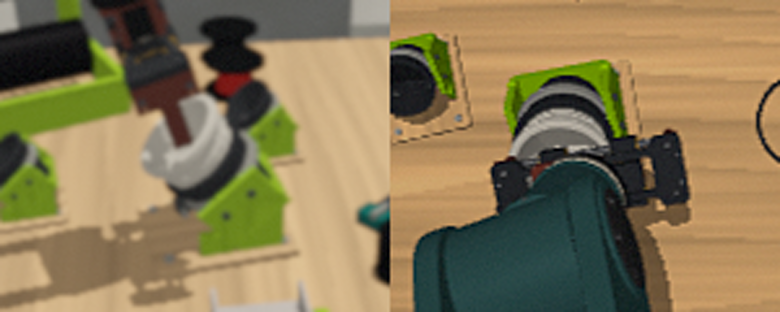

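The crop shows the white tub in the largest lime rack, with the small rack beside it. The jaws straddle the near (-y) rim at (180,130) in the crop. Going in to grasp.

```bash
python3 - <<'E'
from plan import *
R=rackR()
print("hit",servo_line(tool(R,LIP,-np.pi/2,1,1)[0],rate=.06,contact_N=6),current_force())
p=current_position();print(np.round(p-tool(R,LIP,-np.pi/2,1,1)[0],4))
move_gripper(0.0)
print("gap",current_finger_gap(),"F",current_force(),"M",current_torque(),current_clock())
c=capture("side");A=c["image"][95:215,160:310]
cv2.imwrite("pics/g.png",cv2.resize(A,None,fx=4,fy=4,interpolation=cv2.INTER_CUBIC))
E
```

```text
hit False [-0.12793286 -1.29937192 -0.32612713]
[-0.0003 -0.0001 -0.0006]
gap 0.00044718488399300764 F [-3.22801894  1.96195338  5.32957563] M [0.37004761 0.69912131 0.17349355] 5.7167
```

View pics/g.png

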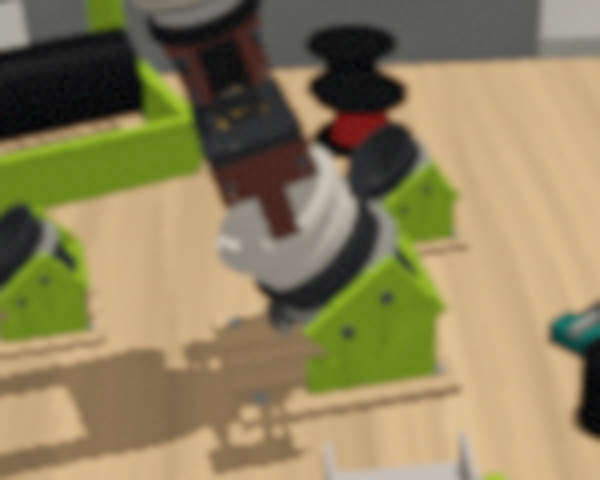

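```bash
python3 - <<'E'
from plan import *
import pickle
D=pickle.load(open("d0.pkl","rb"));R=rackR()
def proj(c,X): x=(c["R"]@np.atleast_2d(X).T+c["t"].reshape(3,1));x=c["intrinsics"]@x;return (x[:2]/x[2]).T
t=np.linspace(0,2*np.pi,80)
out=[]
cs=capture("side")
for c,(x0,y0) in((D["side"],(190,110)),(D["top"],(145,160)),(cs,(190,110))):
    s=6;im=cv2.resize(c["image"][y0:y0+80,x0:x0+90 if 0 else x0+64+16],None,fx=s,fy=s,interpolation=cv2.INTER_CUBIC)
    def draw(r,h,colr,cl=True):
        P=LIP+(R@np.array([r*np.cos(t),r*np.sin(t),h+0*t])).T
        cv2.polylines(im,[((proj(c,P)-[x0,y0]+.5)*s).astype(np.int32)],cl,colr,1)
    draw(.057,0,(0,0,255));draw(.049,0,(0,255,0));draw(.057,-.05+.01,(255,0,0))
    p=tool(R,LIP,-np.pi/2,1,1)[0];k=((proj(c,p)[0]-[x0,y0]+.5)*s).astype(int);cv2.circle(im,tuple(int(v) for v in k),5,(255,0,255),-1)
    out.append(im)
o=np.hstack(out);o=cv2.resize(o,None,fx=.55,fy=.55,interpolation=cv2.INTER_AREA);print(o.shape);cv2.imwrite("pics/ov.png",o)
print(current_position(),p,current_force())
E
```

```text
(264, 792, 3)
[0.46586372 0.20044825 0.13436179] [0.46618862 0.20028164 0.13431274] [-4.69417356  1.89789625  5.6369582 ]
```

View pics/ov.png

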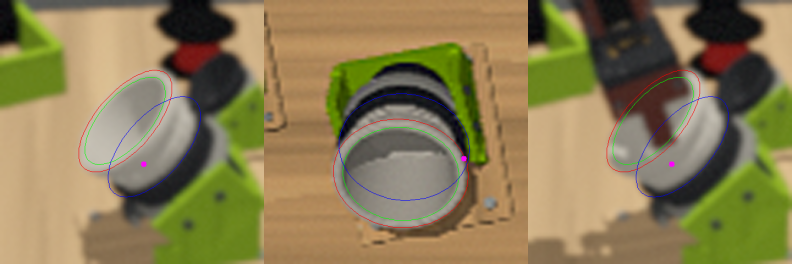

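```bash
python3 - <<'E'
from plan import *
R=rackR();p=current_position();M=Rn.from_quat(current_orientation()).as_matrix()
for n in("side","top"):
    c=capture(n);pts,u,v=cloud(c)
    q=(pts-p)@M   # tool frame
    k=np.all(np.abs(q-[0,0,-.02])<[.06,.03,.035],axis=1)
    tub=(pts-LIP)@R
    im=c["image"][v,u].astype(int)
    red=k&(im[:,2]-im[:,0]>15)&(im.sum(1)<260)
    print(n,red.sum(),"tool-frame red pts pct",np.percentile(q[red],[5,50,95],axis=0).round(4).tolist())
    i=np.argsort(-q[red][:,2])[:6]
    print(np.c_[q[red][i],tub[red][i],u[red][i],v[red][i]].round(3))
    w=(np.linalg.norm(tub-[0,0,-.03],axis=1)<.09)&(im.min(1)>110)&(np.ptp(im,axis=1)<40)
    t=tub[w];r=np.hypot(t[:,0],t[:,1]);print(" lip top",np.percentile(t[:,2],[90,97,99.5]), "r at lip",np.percentile(r[t[:,2]>-.008],[5,50,95]), "centroid",t[t[:,2]>-.008].mean(0))
E
```

```text
side 55 tool-frame red pts pct [[0.0074, -0.0082, -0.0518], [0.0096, -0.0003, -0.0413], [0.012, 0.0074, -0.0277]]
[[ 9.00e-03 -1.00e-03 -2.70e-02  6.00e-03 -6.10e-02  8.00e-03  2.31e+02
   1.53e+02]
 [ 1.10e-02  6.00e-03 -2.70e-02  1.00e-03 -6.40e-02  1.10e-02  2.29e+02
   1.54e+02]
 [ 1.30e-02  3.00e-03 -2.80e-02  3.00e-03 -6.60e-02  1.00e-02  2.30e+02
   1.54e+02]
 [ 1.20e-02 -3.00e-03 -2.80e-02  9.00e-03 -6.50e-02  7.00e-03  2.32e+02
   1.53e+02]
 [ 9.00e-03  2.00e-03 -2.80e-02  4.00e-03 -6.20e-02  1.00e-02  2.30e+02
   1.53e+02]
 [ 1.00e-02 -4.00e-03 -3.00e-02  1.10e-02 -6.20e-02  8.00e-03  2.32e+02
   1.52e+02]]
 lip top [-0.00099172  0.00023424  0.00285914] r at lip [0.04678832 0.05449582 0.05897284] centroid [-0.00042602 -0.02304603 -0.00253924]Traceback (most recent call last):
  File "<stdin>", line 10, in <module>
    return _quantile_unchecked(
        a, q, axis, out, overwrite_input, method, keepdims, weights)
    return _ureduce(a,
                    func=_quantile_ureduce_func,
    ...<5 lines>...
                    overwrite_input=overwrite_input,
                    method=method)
    r = func(a, **kwargs)
    result = _quantile(arr,
                       quantiles=q,
    ...<2 lines>...
                       out=out,
                       weights=wgt)
    slices_having_nans = np.isnan(arr[-1, ...])
                                  ~~~^^^^^^^^^
IndexError: index -1 is out of bounds for axis 0 with size 0
```

```bash
python3 - <<'E'
from plan import *
R=rackR()
print("now",current_finger_gap(),current_force(),current_torque())
for g in(.03,.012,.0):
    t=current_clock();move_gripper(g);print(g,current_finger_gap(),np.round(current_force(),2),np.round(current_torque(),2),current_clock()-t,np.round(current_position()-tool(R,LIP,-np.pi/2,1,1)[0],4))
    c=capture("side");cv2.imwrite(f"pics/gg{int(g*1000)}.png",c["image"])
ims=[cv2.resize(cv2.imread(f"pics/gg{g}.png")[120:185,195:265],None,fx=5.6,fy=5.6,interpolation=cv2.INTER_CUBIC) for g in(30,0)]
cv2.imwrite("pics/ggc.png",np.hstack(ims))
E
```

```text
now 0.0008255881661072757 [-4.16605344  2.68203999  4.65401176] [0.4721632  0.7837328  0.16733216]
0.03 0.030036176424848928 [0.42 1.   0.13] [-0.05  0.24 -0.03] 0.6500000000000004 [ 0.0001 -0.     -0.    ]
0.012 0.011645828926597336 [-0.04  0.36  0.62] [ 0.   0.3 -0. ] 0.5 [-0.  0.  0.]
0.0 0.0003264195093129244 [-4.04  2.45  4.38] [0.38 0.76 0.2 ] 0.40000000000000036 [-0.0004  0.0002  0.    ]
```

View pics/ggc.png

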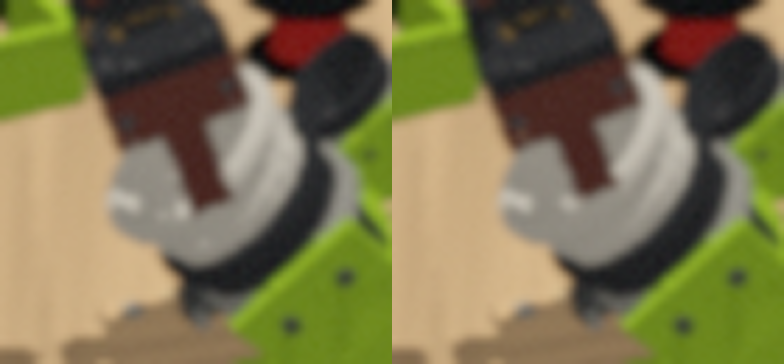

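```bash
python3 - <<'E'
from plan import *
import pickle
D=pickle.load(open("d0.pkl","rb"))
c=D["side"];pts,u,v=cloud(c)
k=np.all(np.abs(pts-[.154,.58,.25])<[.12,.12,.12],axis=1)
q=pts[k];im=c["image"][v[k],u[k]].astype(int)
red=(im[:,2]-im[:,0]>15)&(im.sum(1)<300)
print(k.sum(),red.sum());i=np.argsort(q[red][:,2])[:12]
print(np.c_[q[red][i],u[k][red][i],v[k][red][i]].round(3))
# now: lowest finger pts any colour, closed gripper, tool frame
p=current_position();M=Rn.from_quat(current_orientation()).as_matrix();print(M.round(2).tolist())
c=capture("side");pts,u,v=cloud(c);q=(pts-p)@M;s=(np.abs(q[:,1])<.004)&(np.abs(q[:,0])<.06)&(q[:,2]>-.06)&(q[:,2]<.05)
o=np.argsort(q[s][:,2]);print(np.c_[q[s][o],c["image"][v[s],u[s]][o]].round(3)[::3])
E
```

```text
1730 690
[[9.70e-02 6.99e-01 1.57e-01 1.33e+02 9.40e+01]
 [7.80e-02 5.63e-01 1.64e-01 1.20e+02 1.06e+02]
 [9.60e-02 5.42e-01 1.65e-01 1.24e+02 1.08e+02]
 [1.03e-01 5.40e-01 1.65e-01 1.26e+02 1.08e+02]
 [1.15e-01 5.48e-01 1.65e-01 1.30e+02 1.07e+02]
 [1.16e-01 5.85e-01 1.65e-01 1.32e+02 1.03e+02]
 [7.50e-02 5.79e-01 1.66e-01 1.20e+02 1.04e+02]
 [8.90e-02 5.40e-01 1.66e-01 1.22e+02 1.08e+02]
 [1.18e-01 5.56e-01 1.66e-01 1.31e+02 1.06e+02]
 [1.12e-01 5.84e-01 1.66e-01 1.31e+02 1.03e+02]
 [1.07e-01 5.38e-01 1.66e-01 1.27e+02 1.08e+02]
 [1.25e-01 5.91e-01 1.66e-01 1.35e+02 1.02e+02]]
[[0.16, -0.95, 0.26], [-0.99, -0.15, 0.04], [-0.0, -0.26, -0.97]]
[[ 1.30e-02 -2.00e-03 -6.00e-02  3.00e+01  3.60e+01  7.10e+01]
 [ 1.20e-02 -3.00e-03 -5.50e-02  3.20e+01  3.80e+01  7.30e+01]
 [ 1.00e-02 -2.00e-03 -5.10e-02  3.00e+01  3.70e+01  7.00e+01]
 [ 1.00e-02 -1.00e-03 -4.80e-02  3.10e+01  3.60e+01  7.10e+01]
 [ 1.10e-02 -0.00e+00 -4.60e-02  3.30e+01  3.80e+01  7.10e+01]
 [ 1.20e-02 -2.00e-03 -4.30e-02  3.50e+01  3.90e+01  7.30e+01]
 [ 6.00e-03  2.00e-03 -3.70e-02  3.30e+01  3.80e+01  7.20e+01]
 [ 1.00
[... 490 characters left out ...]
4e+02]
 [-2.00e-03  1.00e-03  4.00e-03  1.30e+02  1.40e+02  1.44e+02]
 [-4.00e-03 -2.00e-03  6.00e-03  1.29e+02  1.39e+02  1.44e+02]
 [-4.00e-03 -4.00e-03  1.10e-02  1.31e+02  1.40e+02  1.45e+02]
 [-5.00e-03 -3.00e-03  1.50e-02  1.30e+02  1.40e+02  1.44e+02]
 [-9.00e-03 -2.00e-03  2.10e-02  1.27e+02  1.36e+02  1.41e+02]
 [ 0.00e+00 -1.00e-03  2.60e-02  4.60e+01  4.50e+01  4.50e+01]
 [ 0.00e+00  2.00e-03  2.80e-02  3.80e+01  3.90e+01  4.00e+01]
 [ 1.00e-03 -0.00e+00  2.90e-02  3.30e+01  3.20e+01  3.30e+01]
 [ 1.00e-03  1.00e-03  3.20e-02  2.80e+01  2.80e+01  2.50e+01]
 [ 0.00e+00  2.00e-03  3.60e-02  3.20e+01  3.20e+01  3.00e+01]
 [-1.40e-02  3.00e-03  4.90e-02  3.40e+01  3.30e+01  3.20e+01]]
```

```bash
python3 - <<'E'
from plan import *
R=rackR()
move_gripper(.03)
t=tool(R,LIP,-np.pi/2,1,1,back=-.024)[0]
print("hit",servo_line(t,rate=.05,contact_N=6),np.round(current_force(),2),np.linalg.norm(current_position()-t))
move_gripper(0.0)
print("gap",current_finger_gap(),"F",np.round(current_force(),2),"M",np.round(current_torque(),2),current_clock())
c=capture("side");cv2.imwrite("pics/g2.png",c["image"])
E
```

```text
hit False [ 0.09 -0.16 -0.28] 0.0003926362151709344
gap 0.008740993467560555 F [-0.85  5.67 -0.57] M [1.08 0.41 0.5 ] 9.425
```

```bash
sed -i 's/DEP=.013/DEP=.037/' plan.py; python3 - <<'E'
from plan import *
R=rackR();a=R[:,2]
for tw in(5,10,15,20,25):
    p,q=tool(R,LIP,-np.pi/2+np.radians(tw),1,1)
    servo_line(p,q,rate=.03)
    print(tw,np.round(current_force(),1),np.round(current_torque(),2),round(current_finger_gap(),4),current_clock())
sleep(.1)
q=current_orientation()
for d in(.02,.06,.12):
    p=tool(R,LIP+d*a,-np.pi/2+np.radians(25),1,1)[0]
    servo_line(p,rate=.06)
    print(d,np.round(current_force(),1),round(current_finger_gap(),4),current_clock())
c=capture("side");cv2.imwrite("pics/drawn.png",c["image"][40:240,100:400].repeat(2,0).repeat(2,1))
E
```

```text
5 [-2.2  4.5  1.6] [1.23 0.81 0.28] 0.0091 9.7833
10 [-2.9  4.9 -0.6] [1.04 0.76 0.69] 0.0092 10.0917
15 [-3.2  4.8  1.8] [1.08 0.89 0.44] 0.0087 10.4
20 [-4.3  5.1  1.7] [1.03 0.94 0.41] 0.0085 10.7083
25 [-4.1  3.1  1.1] [0.81 1.   0.36] 0.008 11.0167
0.02 [-3.3  4.2 -1.1] 0.0078 11.6
0.06 [ 0.3  0.9 -2.1] 0.0073 12.4167
0.12 [ 0.1  0.1 -2.6] 0.0073 13.5667
```

View pics/drawn.png

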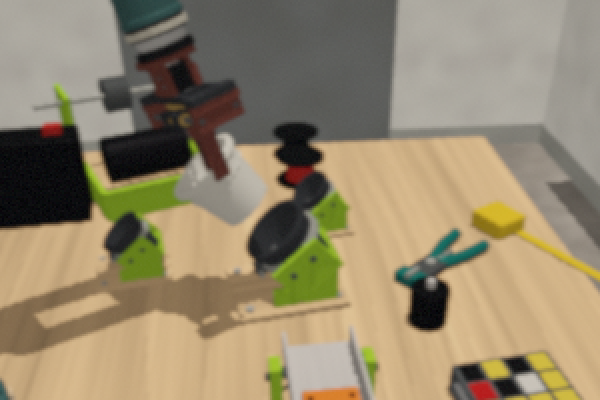

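The tub is out, held by its rim at (205,180) in the crop, clear of the grey tub at (285,240). I'll carry it upright to beside the ring and measure its pose in the hand.

```bash
cat > fit.py <<'E'
from plan import *
from scipy.optimize import least_squares
import sys
prof=np.array([(42,0),(49.5,80),(57,80),(57,90),(49,90),(40,4),(0,4)])/1000.
def dprof(r,h):
    q=np.stack([r,h],1);best=np.full(len(r),9.)
    for a,b in zip(prof[:-1],prof[1:]):
        t=np.clip((q-a)@(b-a)/((b-a)@(b-a)),0,1); best=np.minimum(best,np.linalg.norm(q-a-t[:,None]*(b-a),axis=1))
    return best
def fittub(lip0,pic=None):
    P=[]
    for n in("side","top"):
        c=capture(n);hsv=cv2.cvtColor(c["image"],cv2.COLOR_BGR2HSV)
        if pic: cv2.imwrite(f"pics/{pic}_{n}.png",c["image"])
        pts,u,v=cloud(c,(hsv[...,1]<50)&(hsv[...,2]>100))
        k=np.all(np.abs(pts-lip0+[0,0,.045])<[.07,.07,.06],axis=1);P.append(pts[k])
    def run(pts):
        def f(p):
            a=np.array([p[3],p[4],1]);a/=np.linalg.norm(a);q=pts-p[:3]
            return dprof(np.linalg.norm(q-np.outer(q@a,a),axis=1),q@a+.09)*1e3
        return least_squares(f,[*lip0,0,0],loss="soft_l1",x_scale=[.01,.01,.01,.1,.1])
    for pts in(*P,np.vstack(P)):
        if len(pts)>60: r=run(pts);print("  tub lip",len(pts),np.round(r.x,4),round(r.cost/len(pts),2))
    return r.x
E
python3 - <<'E'
from fit import *
Rt=upR(TY)
L=np.array([.47,.14,.25]);move_ptp(*tool(Rt,L,0.,1,1));print(current_clock(),current_position())
L=SPOT+Rt@[0,.15,.125];move_ptp(*tool(Rt,L,0.,1,1));print(current_clock(),round(current_finger_gap(),4))
x=fittub(L,"held");print("expected",L)
E
```

```text
14.7667 [0.52335839 0.12689167 0.21118938]
15.35 0.0072
  tub lip 1303 [ 0.5059  0.1272  0.12   -0.1204 -0.0049] 0.41
  tub lip 788 [ 0.5038  0.1297  0.1203 -0.1189 -0.0201] 0.89
  tub lip 2091 [ 0.5053  0.1273  0.1203 -0.1199 -0.0068] 0.66
expected [0.50419555 0.12984559 0.125     ]
```

```bash
python3 - <<'E'
from fit import *
Rt=upR(TY)
x=np.array([0.5053,0.1273,0.1203,-0.1199,-0.0068])
p=current_position();Q=Rn.from_quat(current_orientation())
a=np.array([x[3],x[4],1]);a/=np.linalg.norm(a)
C=Rn.from_rotvec(np.cross(a,[0,0,1])/np.linalg.norm(np.cross(a,[0,0,1]))*np.arccos(a[2]))
off=C.apply(p-x[:3]);q=(C*Q).as_quat()
np.save("off.npy",np.r_[off,q])
servo_line(SPOT+Rt@[0,.15,.115]+off,q,rate=.1)
x=fittub(SPOT+Rt@[0,.15,.115])
e=x[:3]-(SPOT+Rt@[0,.15,.115]);print("err",e)
off=off-e;np.save("off.npy",np.r_[off,q])
servo_line(SPOT+Rt@[0,.0,.102]+off,q,rate=.12)
fittub(SPOT+[0,0,.102],"in");print(current_force(),current_clock())
i=np.hstack([cv2.imread("pics/in_side.png")[120:360,180:380],cv2.imread("pics/in_top.png")[80:320,200:400]]);cv2.imwrite("pics/in.png",i.repeat(2,0).repeat(2,1)[:480])
E
```

```text
tub lip 1287 [ 0.5079  0.1309  0.1166  0.0017 -0.0012] 0.47
  tub lip 834 [ 0.5031  0.1322  0.116   0.0068 -0.0068] 1.01
  tub lip 2121 [ 0.5066  0.1311  0.1163  0.0019 -0.003 ] 0.85
err [0.00245363 0.00121394 0.00126668]
  tub lip 403 [ 0.5103 -0.0191  0.1038 -0.0377  0.0529] 0.62
  tub lip 583 [ 0.5069 -0.0171  0.1005  0.005  -0.0105] 0.89
  tub lip 986 [ 0.5086 -0.0194  0.1006  0.0123 -0.0219] 0.99
[-0.0942301  -0.36087076 -1.66384063] 17.3333
```

View pics/in.png

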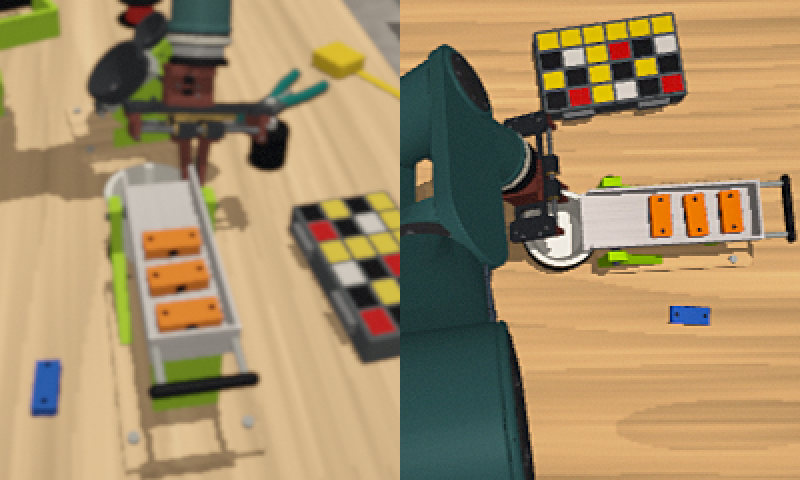

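The tub is under the spout over the ring ((165,190) in the left crop, (560,235) in the right), with the hand clear on +y. Lowering, releasing and retreating.

```bash
python3 - <<'E'
from fit import *
o=np.load("off.npy");off,q=o[:3],o[3:]
print("hit",servo_line(SPOT+[0,0,.086]+off,rate=.03,contact_N=4),np.round(current_force(),2),current_position()-off)
move_gripper(.03);print(current_finger_gap(),np.round(current_force(),2))
z=Rn.from_quat(q).as_matrix()[:,2]
servo_line(current_position()-z*.09,rate=.1)
servo_line(current_position()+np.array([0,.1,.12]),rate=.25)
fittub(SPOT+[0,0,.09],"placed");print(current_clock(),np.round(current_force(),2))
# ring again
c=capture("top");hsv=cv2.cvtColor(c["image"],cv2.COLOR_BGR2HSV);pts,u,v=cloud(c);V=hsv[v,u,2]
k=np.all(np.abs(pts-[.511,-.02,0])<[.075,.075,.012],axis=1)&(V<60);w=pts[k][:,:2]
print("dark r from SPOT",len(w),np.percentile(np.linalg.norm(w-SPOT[:2],axis=1),[5,50,95]))
E
```

```text
hit True [-0.38  1.03  3.56] [ 0.51131519 -0.01987369  0.09149029]
0.030401137281942235 [-0.76 -0.15 -0.15]
  tub lip 305 [ 0.5107 -0.02    0.0914 -0.011   0.0035] 0.41
  tub lip 960 [ 0.5069 -0.0185  0.0904  0.0178 -0.0075] 1.1
  tub lip 1265 [ 0.5076 -0.0194  0.0904  0.0209 -0.0226] 1.05
20.225 [-0.08 -0.67  0.13]
dark r from SPOT 52 [0.05681393 0.05907494 0.06146407]
```

```bash
cat > tray.py <<'E'
from fit import *
Rt=upR(TY);hin=SPOT+Rt@[0,-.07,.13];h=np.array([0,-.242,.018])
def hp(th,up=0.,f=1.):
    p=hin+Rt@Rn.from_euler("x",-th).as_matrix()@h;n=Rt@[0,np.sin(th*f),np.cos(th*f)]
    return p-n*.036+[0,0,up],quat(-(Rt@[0,1,0]),-n)
E
python3 - <<'E'
from tray import *
p=current_position();servo_line(np.array([p[0],p[1],.33]),rate=.3)
move_ptp(*hp(0,.17));move_gripper(.036)
servo_line(hp(0,.05)[0],rate=.2)
print("hit",servo_line(hp(0)[0],rate=.06,contact_N=4),np.round(current_force(),2),current_position()-hp(0)[0],current_clock())
c=capture("side");d=capture("top")
i=np.hstack([c["image"][200:340,190:350],d["image"][130:270,300:460]]);cv2.imwrite("pics/hd.png",cv2.resize(i,None,fx=2.4,fy=2.4,interpolation=cv2.INTER_CUBIC))
E
```

```text
hit False [ 0.57  0.08 -0.06] [ 0.00026386 -0.00021259  0.00027231] 24.4333
```

View pics/hd.png

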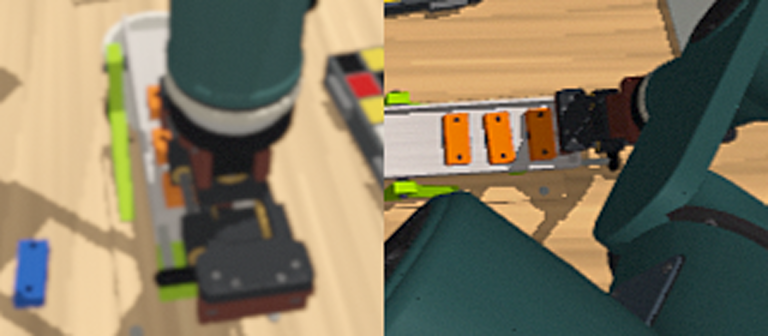

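The bar runs between the jaws ((180,275) left crop, (612,160) right). Blocks are still in the tray. Close, and lift only if the gap reads about 13 mm.

```bash
python3 - <<'E'
from tray import *
move_gripper(0.);g=current_finger_gap();print("gap",g,np.round(current_force(),2))
if .010<g<.017:
    for th in np.arange(.07,.71,.07):
        servo_line(*hp(th),rate=.06)
        print(round(th,2),np.round(current_force(),1),round(current_finger_gap(),4),end="; ")
    sleep(.6)
    for n in("side","top"):
        c=capture(n);cv2.imwrite(f"pics/up_{n}.png",c["image"]);hsv=cv2.cvtColor(c["image"],cv2.COLOR_BGR2HSV)
        m=(hsv[...,0]>4)&(hsv[...,0]<15)&(hsv[...,1]>150)&(hsv[...,2]>60);pts,u,v=cloud(c,m)
        k=np.all(np.abs(pts-[.51,-.14,.15])<[.1,.26,.15],axis=1)
        print(n,k.sum(),[] if k.sum()==0 else np.percentile(pts[k],[2,50,98],axis=0).round(3).tolist())
    print(current_clock())
    i=np.hstack([cv2.imread("pics/up_side.png")[140:340,180:360],cv2.imread("pics/up_top.png")[110:310,230:410]]);cv2.imwrite("pics/up.png",i.repeat(2,0).repeat(2,1))
E
```

```text
gap 0.011886038351920975 [-0.35 -5.21 -0.92]
0.07 [-0.7 -7.1 -0.6] 0.0117; 0.14 [-1.6 -6.5 -0.3] 0.0122; 0.21 [-1.5 -6.8 -0.6] 0.0122; 0.28 [-1.7 -6.9  0.1] 0.0122; 0.35 [-1.4 -7.2  1.2] 0.012; 0.42 [-0.1 -6.6  2.7] 0.012; 0.49 [-0.6 -6.5  2.8] 0.0121; 0.56 [ 0.5 -7.4  2.6] 0.0119; 0.63 [-1.  -6.8  4.5] 0.0123; 0.7 [ 1.2 -6.5  5.3] 0.0123; side 4 [[0.515, -0.013, 0.043], [0.519, -0.012, 0.043], [0.523, -0.011, 0.045]]
top 0 []
30.0667
```

View pics/up.png

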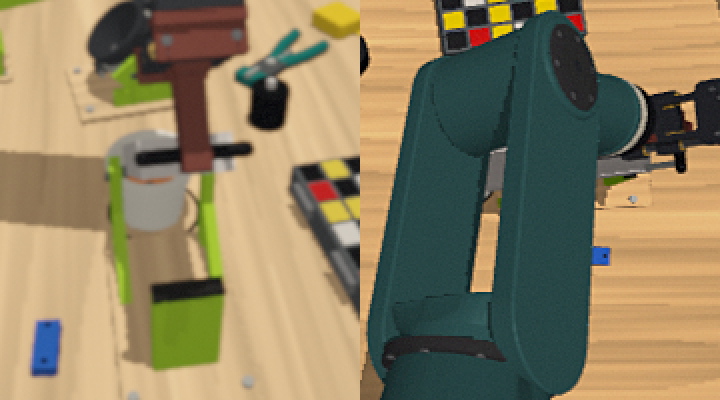

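The tray is up and an orange edge shows in the tub at (155,180). The tray floor is hidden here, so I'll go slightly higher to be sure, then lower, release, retreat and check.

```bash
python3 - <<'E'
from tray import *
servo_line(*hp(.76),rate=.06);sleep(.8)
for th in [*np.arange(.69,.06,-.07),.03,0,-.01]:
    servo_line(*hp(th),rate=.06 if th>.1 else .03)
print(np.round(current_force(),1),current_finger_gap(),current_clock())
move_gripper(.03);print(np.round(current_force(),1))
servo_line(hp(0,.12)[0],rate=.1)
p=current_position();servo_line(p+[-.05,-.1,.08],rate=.2)
for n in("side","top"):
    c=capture(n);cv2.imwrite(f"pics/end_{n}.png",c["image"]);hsv=cv2.cvtColor(c["image"],cv2.COLOR_BGR2HSV)
    m=(hsv[...,0]>4)&(hsv[...,0]<15)&(hsv[...,1]>150)&(hsv[...,2]>60);pts,u,v=cloud(c,m)
    k=np.all(np.abs(pts-[.51,-.14,.1])<[.1,.26,.2],axis=1)
    print(n,k.sum(),[] if k.sum()==0 else np.percentile(pts[k],[2,50,98],axis=0).round(3).tolist())
fittub(SPOT+[0,0,.09]);print(current_clock(),np.round(current_force(),1))
i=np.hstack([cv2.imread("pics/end_side.png")[140:340,180:360],cv2.imread("pics/end_top.png")[110:310,230:410]]);cv2.imwrite("pics/end.png",i.repeat(2,0).repeat(2,1))
E
```

```text
[-5.  -5.2 13.9] 0.012401962964854542 36.7583
[ 0.5  0.7 -0.6]
side 0 []
top 258 [[0.475, -0.037, 0.022], [0.504, -0.003, 0.055], [0.536, 0.015, 0.065]]
  tub lip 497 [ 0.5063 -0.018   0.0898  0.0105 -0.0106] 1.05
  tub lip 497 [ 0.5063 -0.018   0.0898  0.0105 -0.0106] 1.05
39.6667 [ 0.1 -0.9 -0.5]
```

View pics/end.png

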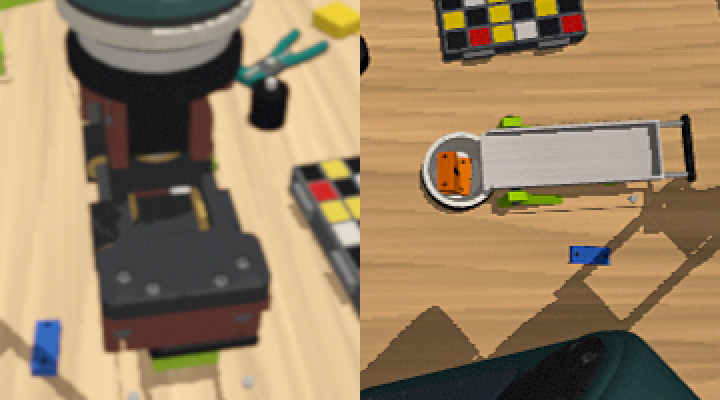

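```bash
python3 - <<'E'
from tray import *
c=capture("top");pts,u,v=cloud(c);V=c["image"][v,u].max(1)
k=np.all(np.abs(pts-[.5247,-.3315,.15])<[.05,.02,.05],axis=1)&(V<60)
print("handle",k.sum(),np.median(pts[k],0),np.percentile(pts[k][:,2],95),"tcp",current_position(),current_clock())
close_job()
E
```

```text
handle 130 [ 0.52274355 -0.33010555  0.15126379] 0.15477613752847053 tcp [ 0.47497697 -0.43027003  0.3104803 ] 39.7167
the job is handed in; nothing more can be done
```

I twisted the white tub about 25° in the rack, drew it out, stood it on the tape ring and let go. I then lifted the tray by its bar to a commanded 0.76 rad, emptied it and lowered it. The job was handed in at 39.7 s, and no verdict is reported.

**Last checks**
- **Tub:** it stands upright about 5 mm from the ring's centre, with its lip at 90 mm. That last fit used the top camera only, because the arm blocked the side view.
- **Blocks:** the tray is empty and orange shows only inside the tub, between 22 and 65 mm high. The blocks overlap, so I could not count three separately.
- **Tray:** the handle is at the same height as at the start (top-camera median 0.151 m both times).
- **Robot:** the hand is clear of everything, with the TCP at 0.31 m.
- **Crimper, sorter case and roller:** I never aimed at or touched them, but I did not measure their positions at the end.

**What disagreed**
- **First grasp missed:** the fingers shut on nothing. In the camera the fingertips ended about 24 mm short of the stated TCP. Going 24 mm deeper gave a gap of 8.7 mm on the 8 mm rim, and I used a similar extra depth on the bar handle.
- **Tilt in the grip:** the tub hung about 0.12 rad off in the hand, which I measured and corrected before placing it.
- **Bar gap:** closed on the 13 mm bar, the gap read about 12 mm.
- **Lowering force:** the wrist read about 14 N as the tray was pressed onto its rest, because I commanded it slightly past level.

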